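Sort tested cameras and heat sinks at the test bench

TASK

Clear the tested parts off the bench: first set the failed camera, the one with the red lens cap, in the red reject bin and let go of it before you move any other part. Then set the two good cameras in the black tray and the two finned heat sinks in the blue tray, one to each bay, standing upright and flat on the bay's floor. Set the parts down rather than dropping them, and do not push or tip the bottle or the jar.

Things in the scene. Friction and masses are not known exactly. Their poses are not given: they have to be found in the camera images.
- camera_reject: Small camera, lens up, 80 g: green circuit board 50 (x) x 28 (y) x 4 mm as foot; dark square housing 28 x 28 mm from 4 to 30 mm height, flush with the board's long sides (grip across the 28 mm, y); black lens barrel 24 mm across, 30 to 38 mm height. Red cap 27 mm across on the lens, to 42 mm height: the failed one. Origin: centre of underside; x along the board, z up.
- camera_1: Small camera, lens up, 80 g: green circuit board 50 (x) x 28 (y) x 4 mm as foot; dark square housing 28 x 28 mm from 4 to 30 mm height, flush with the board's long sides (grip across the 28 mm, y); black lens barrel 24 mm across, 30 to 38 mm height. Bare lens with glass front: a good one (both alike). Origin: centre of underside; x along the board, z up.
- camera_2: Small camera, lens up, 80 g: green circuit board 50 (x) x 28 (y) x 4 mm as foot; dark square housing 28 x 28 mm from 4 to 30 mm height, flush with the board's long sides (grip across the 28 mm, y); black lens barrel 24 mm across, 30 to 38 mm height. Bare lens with glass front: a good one (both alike). Origin: centre of underside; x along the board, z up.
- heatsink_1: Finned aluminium heat sink, silver, 46 (x) x 28 (y) x 30 (z) mm, fins upward and along x; grip across the 28 mm (y). 60 g. Both are alike. Origin: centre of underside; x along the length, z up.
- heatsink_2: Finned aluminium heat sink, silver, 46 (x) x 28 (y) x 30 (z) mm, fins upward and along x; grip across the 28 mm (y). 60 g. Both are alike. Origin: centre of underside; x along the length, z up.
- camera_tray: Black open tray, fixed to the table, 62 (x) x 156 (y) x 12 (z) mm; walls and divider 4 mm, floor top 4 mm above the origin. Two bays side by side along y, grey-lined, each 54 (x) x 72 (y) mm inside, centres at x = 0, y = +38 and -38 mm. A part goes in with its length along the tray's y. Origin: centre of underside, z up.
- heatsink_tray: Blue open tray, fixed to the table, 62 (x) x 156 (y) x 12 (z) mm; walls and divider 4 mm, floor top 4 mm above the origin. Two bays side by side along y, grey-lined, each 54 (x) x 72 (y) mm inside, centres at x = 0, y = +38 and -38 mm. A part goes in with its length along the tray's y. Origin: centre of underside, z up.
- reject_bin: Red square open bin, fixed to the table, 110 x 110 x 30 (z) mm outside, walls 4 mm thick (102 mm inside), floor top 4 mm above the origin. Origin: centre of the underside, z up.
- bottle: White plastic bottle with a blue cap, 48 mm across and 130 mm tall, loose, beside the parts; to be left alone. Origin: centre of its underside.
- jar: Amber glass jar with a steel lid, 52 mm across and 60 mm tall, loose, beside the parts; to be left alone. Origin: centre of its underside.

How it is judged:
On the way:
1. the red-capped camera stands in the red bin, let go, while the other four parts have not yet been moved (15 mm) (x of camera_reject in the frame of reject_bin between -0.048 and 0.048 m and y of camera_reject in the frame of reject_bin between -0.048 and 0.048 m and z of camera_reject in the frame of reject_bin below 0.01 m and angle between camera_reject's own z axis and vertical below 0.15 rad and contact force between the fingers and camera_reject below 0.3 N and distance of each of camera_1, camera_2, heatsink_1, heatsink_2 from where it was at the start of the episode below 0.015 m), for 0.2 s.
At the end, for the whole second after the job is handed in: Red-capped camera on the floor of the red bin, upright within 0.15 rad; one good camera per bay of the black tray and one heat sink per bay of the blue tray, flat on the floor (under 4 mm above it, 0.1 rad, within 22 x 28 mm of the bay's centre); all released and at rest (x of camera_reject in the frame of reject_bin between -0.048 and 0.048 m and y of camera_reject in the frame of reject_bin between -0.048 and 0.048 m and z of camera_reject in the frame of reject_bin below 0.01 m and angle between camera_reject's own z axis and vertical below 0.15 rad and ((x of camera_1 in the frame of camera_tray between -0.022 and 0.022 m and y of camera_1 in the frame of camera_tray between 0.01 and 0.066 m and z of each of camera_1, camera_2 in the frame of camera_tray below 0.008 m and angle between each of camera_1, camera_2's own z axis and vertical below 0.1 rad and x of camera_2 in the frame of camera_tray between -0.022 and 0.022 m and y of camera_2 in the frame of camera_tray between -0.066 and -0.01 m) or (x of camera_1 in the frame of camera_tray between -0.022 and 0.022 m and y of camera_1 in the frame of camera_tray between -0.066 and -0.01 m and z of each of camera_1, camera_2 in the frame of camera_tray below 0.008 m and angle between each of camera_1, camera_2's own z axis and vertical below 0.1 rad and x of camera_2 in the frame of camera_tray between -0.022 and 0.022 m and y of camera_2 in the frame of camera_tray between 0.01 and 0.066 m)) and ((x of heatsink_1 in the frame of heatsink_tray between -0.022 and 0.022 m and y of heatsink_1 in the frame of heatsink_tray between 0.01 and 0.066 m and z of each of heatsink_1, heatsink_2 in the frame of heatsink_tray below 0.008 m and angle between each of heatsink_1, heatsink_2's own z axis and vertical below 0.1 rad and x of heatsink_2 in the frame of heatsink_tray between -0.022 and 0.022 m and y of heatsink_2 in the frame of heatsink_tray between -0.066 and -0.01 m) or (x of heatsink_1 in the frame of heatsink_tray between -0.022 and 0.022 m and y of heatsink_1 in the frame of heatsink_tray between -0.066 and -0.01 m and z of each of heatsink_1, heatsink_2 in the frame of heatsink_tray below 0.008 m and angle between each of heatsink_1, heatsink_2's own z axis and vertical below 0.1 rad and x of heatsink_2 in the frame of heatsink_tray between -0.022 and 0.022 m and y of heatsink_2 in the frame of heatsink_tray between 0.01 and 0.066 m)) and linear speed of each of camera_reject, camera_1, camera_2, heatsink_1, heatsink_2 below 0.02 m/s and contact force between the fingers and camera_reject below 0.3 N and contact force between the fingers and camera_1 below 0.3 N and contact force between the fingers and camera_2 below 0.3 N and contact force between the fingers and heatsink_1 below 0.3 N and contact force between the fingers and heatsink_2 below 0.3 N); the robot touches nothing.
It fails at once if a part is dropped: touched by nothing while its underside is more than 45 mm above the table ((height (world z) of camera_reject above 0.045 m and contact force between anything else and camera_reject below 0.02 N) or (height (world z) of camera_1 above 0.045 m and contact force between anything else and camera_1 below 0.02 N) or (height (world z) of camera_2 above 0.045 m and contact force between anything else and camera_2 below 0.02 N) or (height (world z) of heatsink_1 above 0.045 m and contact force between anything else and heatsink_1 below 0.02 N) or (height (world z) of heatsink_2 above 0.045 m and contact force between anything else and heatsink_2 below 0.02 N)).
It fails at once if the bottle or the jar is pushed more than 25 mm or tipped over 0.35 rad (distance of any of bottle, jar from where it was at the start of the episode above 0.025 m or angle between any of bottle, jar's own z axis and vertical above 0.35 rad).
It also fails if it takes over 128 s, if anything falls off the work surface, if the arm or the gripper's body presses on something with over 40 N, if the wrist force passes 120 N, or if a joint passes its speed limit or range.

ROBOT

A 6-joint arm with a two-finger parallel gripper is mounted at the origin on the work surface. World frame = base frame: x ahead of the robot, y to its left, z up, the work surface at z = 0. Lengths are in m, angles in rad, forces in N, time in s.
With the tool pointing down it reaches from about 0.325 to 0.75 m from the base axis. Payload 7.6 kg.
Tool frame: the origin (TCP) lies at the centre of the arm's flange, where the gripper is bolted on; the fingertips stand 173 mm ahead of it and the grasp point (between the pads) lies 155 mm ahead of it; z points along the fingers, y is the line along which they close (so a half turn about z gives the same grasp; the last joint's range is limited). The gripper opens to 85 mm and grips with 20 to 120 N. Pads are 22 mm wide; open, the fingers measure 114 mm over their backs; the gripper's body (76 mm by 85 mm) begins 54 mm behind the grasp point. The pads swing forward as they close: fully open they stand 13 mm farther back than shut.
Start: joints at [-1.222, 0.052, 1.401, -0, 1.689, -0.07], TCP at [0.214, -0.48, 0.405] pointing down, gripper open.
Joint ranges: [-2.9, 2.9], [-0.91, 2.17], [0.12, 2.37], [-1.06, 4.2], [0.26, 2.73], [-2.93, 2.93]. Speed limits (rad/s): [2.57, 2.57, 3.01, 3.14, 3.14, 3.14].

INTERFACE

Orientations are given as a unit quaternion [x, y, z, w].
In Python, from rig import bot gives the robot as it stands.
- The arm moves only by the tool play_rows, never from a script. Its argument "commands" is text: rows parted by semicolons, each of 7 numbers parted by spaces: the finger opening in mm, from 0 to 85.4, then the shift along the tool's x, y, z in fractions of the full range, 1 being 600 mm, then the turn, a rotation vector about the tool's x, y, z in shares of 2 rad (1.0 is 2 rad). In form: hand tx ty tz rx ry rz; .... A call has 1 to 12 rows; each row is the pose to reach, as a shift and turn from the pose commanded when the call began, along the tool's axes at that moment; what a row does not reach only later rows make up. A row lasts 1/10 s, in which the tool goes at most 50 mm and 8.59 degrees, less where a joint would pass 70% of its speed; a pose out of reach is approached as far as the arm can. A shift or turn number past 1, either way, is cut back to 1. A call with a gripper value outside its range is refused whole. The fingers move at their own pace and stop on an object; the grip force is fixed at half the most. Time passes only in rows, so rows that repeat a pose let the fingers close. It gives the time, the measured TCP pose, the force, the opening and the grip force at its end, in the units of the state.
- bot.state(): the state, without advancing time (a new reading comes with each control period).
- bot.get_image(name): name is "scene" or "top" or "wrist"; returns the picture (400x640x3 uint8, red, green, blue); there is no depth.
- bot.calibration(name): a dict with "K" (3x3 intrinsics, pixels), "origin" and "rotation" of the camera in the world. Camera axes: x right, y down, z forward; pixel columns grow to the right and rows downward; lengths in m; the calibration is good to about 2 mm. A picture is of the moment at which its call begins: read the wrist's pose just before it. calibration takes no time and is no camera call; for the wrist camera it gives the pose at the moment of the call.
- bot.sign_off(): hands the job in; it is judged then, once.
Trained networks look in the newest picture that a camera, given by its name, has taken for a name from the list of things; names that differ only in an ending like _2 or _b are one class to them, and where a whole thing is asked for, a point or a joint stands for the part that bears it (a point fixed in the world has none). Each returns a list of dicts, best first, with "confidence" (0 to 1); they miss things now and then, are a little off and sometimes report something else, mostly with a low value. They report only what shows in the picture. A call takes as long as a camera call.
- bot.look_for(thing, camera): "rect" ([centre column, centre row, width, height] in pixels, round what is visible of it).
- bot.silhouettes(thing, camera): "pixels" (400x640 bool, what is visible of it) and "rect" ([centre column, centre row, width, height] in pixels, round what is visible of it).
- bot.place_of(thing, camera): "position" ([column, row] in pixels: a listed point, or the origin of a listed thing).
The state is a dict: "time_s": time; "qpos": joint angles; "qd": joint speeds; "effort": joint torques, N m; "tcp_pos": TCP position; "orientation": TCP orientation; "wrist_force": force on the tool from outside, world axes, zero at the start; "wrist_torque": the same for the moment, N m; "width": opening from 0.0 (shut) to 1.0 (fully open); "grasp_force": force on a finger pad.
Only numpy, scipy, OpenCV 4.12 (cv2) and the standard library are available. Lean on these libraries where they do the work, as an engineer would, in place of code of your own. Each camera call takes 0.05 s, during which the arm holds its last target. There are 200 camera calls.

## Working session

There is one attempt and no reset: what is moved stays moved. The work goes in short steps, Python scripts to look and compute and a tool call to move; the robot and the scene stay as the last step left them, time stands still between calls to the robot, and variables do not carry over. Pictures are saved under pics/ and viewed, at most 14 in all, crops included, and the job is handed in when it is done.

Besides the shell and the picture viewer there is one more tool, called as name(argument=value, ...) on one line, values as JSON. play_rows: Moves the arm, as the interface text tells. Its arguments: {"type":"object","properties":{"commands":{"type":"string"}},"required":["commands"]}

```bash
ls; mkdir -p pics; python3 - <<'E'
from rig import bot
import cv2
print(bot.state())
for n in("top","scene"):
    im=bot.get_image(n); cv2.imwrite(f"pics/{n}0.png",im[:,:,::-1]); c=bot.calibration(n); print(n,c)
E
```

```text
pics
{'time_s': 0.0, 'qpos': array([-1.22229400e+00,  5.28428874e-02,  1.40171789e+00, -2.01206742e-05,
        1.68859288e+00, -7.02938720e-02]), 'qd': array([-7.93814345e-05,  6.32846181e-04, -1.94643651e-03, -1.86139577e-03,
        2.23799846e-04, -1.04318875e-03]), 'effort': array([ 1.78329858e-03, -3.81663823e+01, -3.60187197e+01, -1.15034854e-04,
        6.08143659e-03,  4.23642689e-06]), 'tcp_pos': array([ 0.21351006, -0.47959478,  0.40387246]), 'orientation': array([ 9.78156156e-01,  2.07869972e-01, -1.18116181e-04, -7.71576216e-04]), 'wrist_force': array([ 0.32722055, -0.1187831 ,  0.54536263]), 'wrist_torque': array([ 0.01515204, -0.01099674,  0.03434842]), 'grasp_force': 0.0, 'width': 1.0037923150627288}
top {'K': array([[425.50513572,   0.        , 326.92228232],
       [  0.        , 425.50513572, 202.64957759],
       [  0.        ,   0.        ,   1.        ]]), 'origin': array([ 0.46864157, -0.00386417,  1.1463196 ]), 'rotation': array([ 0.70822302, -0.70540057,  0.02425173, -0.01555794])}
scene {'K': array([[483.74111623,   0.        , 327.18591018],
       [  0.        , 483.74111623, 195.23028881],
       [  0.        ,   0.        ,   1.        ]]), 'origin': array([1.1205673 , 0.19844285, 1.07767884]), 'rotation': array([ 0.56545044,  0.78324666, -0.21221652, -0.14749444])}
```

View pics/top0.png

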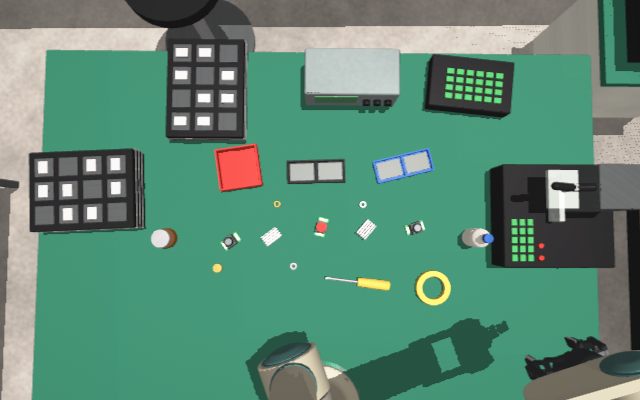

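```bash
cat > h.py <<'E'
from rig import bot
import numpy as np, cv2
from scipy.spatial.transform import Rotation as R
def ray(px,cal,z):
    K=cal["K"]; d=R.from_quat(cal["rotation"]).apply(np.linalg.inv(K)@[px[0],px[1],1.]); o=cal["origin"]
    return (o+d*(z-o[2])/d[2])[:2]
def proj(p,cal):
    q=R.from_quat(cal["rotation"]).inv().apply(np.array(p)-cal["origin"]); q=cal["K"]@q; return q[:2]/q[2]
def rectfit(mask,cal,z):
    c=max(cv2.findContours(mask.astype(np.uint8),cv2.RETR_EXTERNAL,cv2.CHAIN_APPROX_NONE)[0],key=len)[:,0]
    w=np.array([ray(p,cal,z) for p in c])*1000
    (x,y),(a,b),t=cv2.minAreaRect(w.astype(np.float32))
    if a<b: a,b,t=b,a,t+90
    return np.round([x,y,a,b,(t+90)%180-90],1)
E
python3 - <<'E'
from h import *
bot.get_image("top"); cal=bot.calibration("top")
for n,z in [("camera_reject",.004),("camera_1",.004),("heatsink_1",.03),("camera_tray",.012),("heatsink_tray",.012),("reject_bin",.03),("bottle",.13),("jar",.06)]:
    for s in bot.silhouettes(n,"top"):
        if s["confidence"]>.2: print(n,round(s["confidence"],2),np.round(s["rect"]),rectfit(s["pixels"],cal,z))
    for s in bot.place_of(n,"top"):
        if s["confidence"]>.2: print("   org",round(s["confidence"],2),np.round(s["position"],1),ray(s["position"],cal,0).round(3))
E
```

```text
camera_reject 0.55 [239. 168.  48.  49.] [628.9 221.7 120.9 119.2 -82.3]
camera_reject 0.5 [320. 227.  14.  16.] [469.   -0.8  48.7  27.9 -13.8]
camera_1 0.76 [413. 228.  20.  12.] [ 467.  -249.8   52.3   29.2  -75.8]
camera_1 0.57 [231. 240.  20.  22.] [430.1 242.2  56.3  34.8 -54.1]
camera_1 0.24 [477. 240.  34.  19.] [ 441.2 -421.7   81.    51.    89.2]
   org 0.61 [233.6 238.6] [0.436 0.232]
   org 0.59 [415.9 225.1] [ 0.474 -0.258]
heatsink_1 0.71 [367. 230.  21.  17.] [ 464.8 -118.3   44.6   27.8  -44.9]
heatsink_1 0.47 [271. 236.  22.  16.] [444.2 128.6  45.9  28.6 -54.2]
   org 0.69 [167.5 234.1] [0.447 0.408]
   org 0.5 [270.9 235.4] [0.445 0.132]
   org 0.48 [363.1 233.2] [ 0.451 -0.115]
camera_tray 0.62 [317. 172.  52.  25.] [616.6  14.  156.2  65.9 -87.8]
   org 0.88 [318.8 173.6] [0.612 0.004]
heatsink_tray 0.82 [404. 167.  61.  32.] [ 634.8 -221.1  155.8   60.2  -75.6]
   org 0.69 [401.2 166.4] [ 0.633 -0.219]
reject_bin 0.66 [240. 168.  48.  50.] [625.6 217.4 115.1 113.8   9.1]
   org 0.77 [469.  239.7] [ 0.435 -0.401]
jar 0.58 [165. 238.  23.  23.] [439.7 395.4  65.7  48.  -89.8]
   org 0.88 [169.1 235.8] [0.443 0.404]
```

The top view shows, left to right: jar (165,238), camera (231,241), heat sink (271,236), red-capped camera (320,227), heat sink (366,229), camera (415,228) and bottle (478,238). The red bin is at (239,168), the black tray at (316,172) and the blue tray at (403,166). I'll go above the reject camera first.

```bash
cat >> h.py <<'E'
def pose():
    s=bot.state(); return np.array(s["tcp_pos"]),R.from_quat(s["orientation"])
def tgt(yaw): # tool x axis at yaw deg in the world, z down
    return R.from_euler("z",yaw,degrees=True)*R.from_quat([1,0,0,0])
def go(x,y,z,length_deg):
    """mm; shift/turn so that tool x lies along the part's length (mod 180)"""
    p,r=pose(); ex=r.apply([1,0,0]); y0=np.degrees(np.arctan2(ex[1],ex[0]))
    yaw=y0+(length_deg-y0+90)%180-90
    print("yaw now",y0.round(1),"->",round(yaw,1),"q6",np.degrees(bot.state()["qpos"][5]).round(),
      "shift",r.inv().apply(np.array([x,y,z])-p*1000).round(1),"turn",np.degrees((r.inv()*tgt(yaw)).as_rotvec()).round(2))
E
python3 - <<'E'
from h import *
p,r=pose(); c=bot.calibration("wrist"); print(r.inv().apply(c["origin"]-p), (r.inv()*R.from_quat(c["rotation"])).as_matrix().round(3), c["K"][0])
go(440,0,400,-13.8)
E
```

```text
[0.07584105 0.00113759 0.03141563] [[ 0.001 -0.956 -0.292]
 [ 1.     0.001  0.002]
 [-0.001 -0.292  0.956]] [359.28423515   0.         315.86022246]
yaw now 24.0 -> -13.8 q6 -4.0 shift [ 401.9 -346.1    4.7] turn [ 1.000e-02 -0.000e+00  3.779e+01]
```

The manual's scale: shifts go in shares of 600 mm and turns go in shares of 2 rad. Converting my numbers, 402 mm / 600 = 0.67, -346 mm / 600 = -0.5767, 37.8 degrees / 114.5916 = 0.3299.

play_rows(commands="85 0.67 -0.5767 0.0083 0 0 0.3299;85 0.67 -0.5767 0.0083 0 0 0.3299;85 0.67 -0.5767 0.0083 0 0 0.3299;85 0.67 -0.5767 0.0083 0 0 0.3299;85 0.67 -0.5767 0.0083 0 0 0.3299;85 0.67 -0.5767 0.0083 0 0 0.3299;85 0.67 -0.5767 0.0083 0 0 0.3299;85 0.67 -0.5767 0.0083 0 0 0.3299;85 0.67 -0.5767 0.0083 0 0 0.3299;85 0.67 -0.5767 0.0083 0 0 0.3299;85 0.67 -0.5767 0.0083 0 0 0.3299;85 0.67 -0.5767 0.0083 0 0 0.3299")

```text
time_s: 2.15
tcp_pos: [0.441, 0.0038, 0.3994]
orientation: [0.993, -0.117, -0.0, -0.001]
wrist_force: [-0.2, -0.6, -0.2]
width: 0.995
grasp_force: 0.0
```

play_rows(commands="85 0 0 0 0 0 0;85 0 0 0 0 0 0;85 0 0 0 0 0 0")

```text
time_s: 2.45
tcp_pos: [0.4398, -0.0012, 0.3998]
orientation: [0.993, -0.121, 0.0, 0.0]
wrist_force: [-0.5, -0.2, -0.0]
width: 1.0
grasp_force: 0.0
```

```bash
cat >> h.py <<'E'
def survey(cam,names,save=None,th=.2):
    cal=bot.calibration(cam); im=bot.get_image(cam)
    if save: cv2.imwrite(f"pics/{save}.png",im[:,:,::-1])
    Z={"camera_reject":.004,"camera_1":.004,"heatsink_1":.03,"camera_tray":.012,"heatsink_tray":.012,"reject_bin":.03,"bottle":.13,"jar":.06}
    for n in names:
        for s in bot.silhouettes(n,cam):
            if s["confidence"]>th: print(n,round(s["confidence"],2),np.round(s["rect"]),rectfit(s["pixels"],cal,Z[n]))
        for s in bot.place_of(n,cam):
            if s["confidence"]>th: print("   org",round(s["confidence"],2),np.round(s["position"],1),(1000*ray(s["position"],cal,0)).round(1))
E
python3 - <<'E'
from h import *
print(pose()[0])
survey("wrist",["camera_reject","camera_1","heatsink_1","camera_tray"],"w1")
E
```

```text
[ 0.43979141 -0.00120997  0.39982157]
camera_reject 0.91 [313. 138.  27.  49.] [471.4  -4.8  51.8  29.1 -15.3]
   org 0.98 [312.6 138. ] [470.1  -5.8]
camera_1 0.94 [570.  75.  73.  58.] [ 466.8 -259.8   61.8   39.3  -74. ]
camera_1 0.76 [102. 227.  55.  52.] [430.9 242.1  67.9  36.  -56.2]
   org 0.84 [559.9  75.2] [ 471.3 -253.2]
   org 0.59 [108.5 226.4] [430.4 234.7]
heatsink_1 0.95 [434. 112.  60.  62.] [ 468.5 -119.8   47.3   36.5  -41.1]
heatsink_1 0.86 [191. 196.  54.  54.] [448.9 121.   54.7  30.2 -53.4]
   org 0.91 [197.4 190.1] [446.1 126.4]
   org 0.88 [428.3 112.2] [ 467.2 -124. ]
camera_tray 0.88 [241.  20. 148.  39.] [588.2  29.2 129.6  33.5  76.1]
   org 0.58 [310.6 136.5] [472.   -4.2]
```

View pics/w1.png

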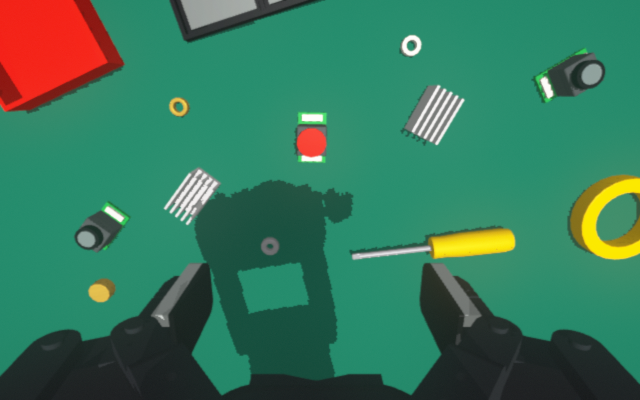

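The wrist view shows the red-capped camera at (313,138), heat sinks at (434,112) and (191,196), and good cameras at (570,75) and (102,227). The detections agree with the picture.

```bash
python3 - <<'E'
from h import *
go(470.5,-5,187,-14.5)
E
```

```text
yaw now -13.8 -> -14.5 q6 99.0 shift [ 30.7  -2.6 212.7] turn [ 0.01 -0.    0.68]
```

In the tool's units: 213 mm / 600 = 0.355, 190 mm / 600 = 0.3167, 0.7 degrees / 114.5916 = 0.0061.

play_rows(commands="85 0.0517 -0.005 0.1667 0 0 0.0061;85 0.0517 -0.005 0.1667 0 0 0.0061;85 0.0517 -0.005 0.1667 0 0 0.0061;85 0.0517 -0.005 0.25 0 0 0.0061;85 0.0517 -0.005 0.3167 0 0 0.0061;85 0.0517 -0.005 0.355 0 0 0.0061;85 0.0517 -0.005 0.355 0 0 0.0061;85 0.0517 -0.005 0.355 0 0 0.0061;20 0.0517 -0.005 0.355 0 0 0.0061;20 0.0517 -0.005 0.355 0 0 0.0061;20 0.0517 -0.005 0.355 0 0 0.0061;20 0.0517 -0.005 0.355 0 0 0.0061")

```text
time_s: 4.1
tcp_pos: [0.4711, -0.0046, 0.1874]
orientation: [0.992, -0.126, 0.001, 0.0]
wrist_force: [-0.3, -0.7, 4.8]
width: 0.323
grasp_force: 5.4
```

play_rows(commands="20 0 0 0 0 0 0;20 0 0 0 0 0 0;20 0 0 0 0 0 0;20 0 0 0 0 0 0")

```text
time_s: 4.5
tcp_pos: [0.4713, -0.0046, 0.1876]
orientation: [0.992, -0.126, 0.001, 0.0]
wrist_force: [-0.1, 0.3, 6.0]
width: 0.31
grasp_force: 60.3
```

In the tool's units: -120 mm / 600 = -0.2, -80 mm / 600 = -0.1333.

play_rows(commands="20 0 0 -0.0667 0 0 0;20 0 0 -0.1333 0 0 0;20 0 0 -0.2 0 0 0;20 0 0 -0.2 0 0 0;20 0 0 -0.2 0 0 0")

```text
time_s: 5.0
tcp_pos: [0.4708, -0.0045, 0.3069]
orientation: [0.992, -0.126, 0.001, 0.0]
wrist_force: [-0.5, 0.0, -2.7]
width: 0.312
grasp_force: 59.5
```

```bash
python3 - <<'E'
from h import *
s=bot.state();print(s["width"],s["grasp_force"])
survey("wrist",["reject_bin"])
go(626,218,300,9); 
E
```

```text
0.3117863522152471 59.514049887657166
reject_bin 0.68 [ 37.  69.  72. 134.] [596.8 150.4  87.1  44.8 -28.8]
yaw now -14.5 -> 9.0 q6 99.0 shift [  94.8 -254.4    4.2] turn [ -0.     0.21 -23.5 ]
```

In the tool's units: -254 mm / 600 = -0.4233, -224 mm / 600 = -0.3733, -23.5 degrees / 114.5916 = -0.2051.

play_rows(commands="20 0.02 -0.0533 0.0067 0 0 -0.0262;20 0.04 -0.1067 0.0067 0 0 -0.0524;20 0.06 -0.16 0.0067 0 0 -0.0785;20 0.08 -0.2133 0.0067 0 0 -0.1047;20 0.1 -0.2667 0.0067 0 0 -0.1309;20 0.12 -0.32 0.0067 0 0 -0.1571;20 0.14 -0.3733 0.0067 0 0 -0.1833;20 0.1583 -0.4233 0.0067 0 0 -0.2051;20 0.1583 -0.4233 0.0067 0 0 -0.2051;20 0.1583 -0.4233 0.0067 0 0 -0.2051;20 0.1583 -0.4233 0.0067 0 0 -0.2051")

```text
time_s: 6.25
tcp_pos: [0.6262, 0.2169, 0.3015]
orientation: [0.997, 0.078, -0.001, 0.0]
wrist_force: [0.2, 0.4, -1.1]
width: 0.314
grasp_force: 59.5
```

```bash
python3 - <<'E'
from h import *
survey("wrist",["reject_bin"],"w2")
go(626,218,191.5,9); 
E
```

```text
reject_bin 0.92 [316. 193. 167. 153.] [629.3 216.1 111.2 109.8   8.9]
   org 0.74 [316.4 189.7] [628.2 215.5]
yaw now 8.9 -> 9.0 q6 97.0 shift [-1.000e-01 -1.300e+00  1.113e+02] turn [ 0.01 -0.   -0.07]
```

View pics/w2.png

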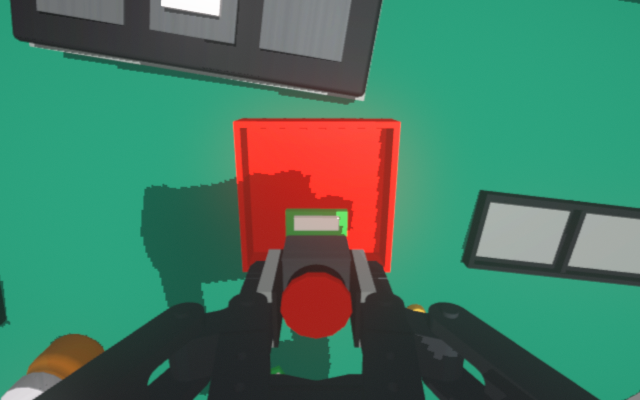

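The bin is centred at (316,193), upright to the tool, and the camera is held square over it. Lowering.

In the tool's units: 111 mm / 600 = 0.185, 109 mm / 600 = 0.1817.

play_rows(commands="20 0.0017 0 0.0667 0 0 0;20 0.0017 0 0.125 0 0 0;20 0.0017 0 0.1583 0 0 0;20 0.0017 0 0.175 0 0 0;20 0.0017 0 0.1817 0 0 0;20 0.0017 0 0.185 0 0 0;20 0.0017 0 0.185 0 0 0;20 0.0017 0 0.185 0 0 0;50 0.0017 0 0.185 0 0 0;50 0.0017 0 0.185 0 0 0;50 0.0017 0 0.185 0 0 0;50 0.0017 0 0.185 0 0 0")

```text
time_s: 7.6
tcp_pos: [0.6275, 0.2177, 0.1918]
orientation: [0.997, 0.078, 0.0, 0.0]
wrist_force: [0.6, -0.1, -0.2]
width: 0.585
grasp_force: 0.0
```

In the tool's units: -190 mm / 600 = -0.3167, -150 mm / 600 = -0.25.

play_rows(commands="50 0 0 0 0 0 0;50 0 0 0 0 0 0;50 0 0 -0.0833 0 0 0;50 0 0 -0.1833 0 0 0;85 0 0 -0.25 0 0 0;85 0 0 -0.3167 0 0 0;85 0 0 -0.3167 0 0 0;85 0 0 -0.3167 0 0 0")

```text
time_s: 8.4
tcp_pos: [0.6274, 0.2177, 0.3829]
orientation: [0.997, 0.078, 0.001, -0.0]
wrist_force: [-0.7, -0.3, -0.5]
width: 0.997
grasp_force: 0.0
```

```bash
python3 - <<'E'
from h import *
survey("wrist",["camera_reject","camera_1"],"w3")
go(430,235,300,-56)
E
```

```text
camera_reject 0.82 [315. 175.  27.  48.] [626.8 216.8  49.6  28.7   9.7]
   org 0.65 [316.7 171.1] [628.1 215.8]
camera_1 0.8 [273. 342.  50.  51.] [423.7 231.3  56.2  53.  -55.2]
   org 0.82 [272.3 332.2] [433.5 236.4]
yaw now 9.0 -> -56.0 q6 97.0 shift [-192.1  -48.    80.3] turn [ 0.13  0.15 64.99]
```

View pics/w3.png

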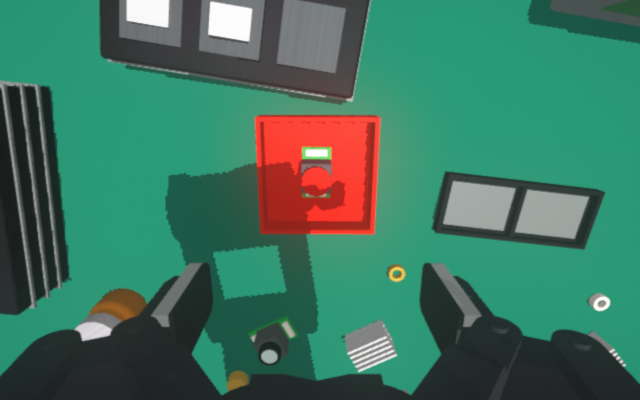

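The red-capped camera stands upright in the bin at (315,175), released. Next is the left good camera, using the opposite half-turn to stay within the last joint's range.

In the tool's units: -190 mm / 600 = -0.3167, -180 mm / 600 = -0.3, -96 degrees / 114.5916 = -0.8378.

play_rows(commands="85 -0.0333 -0.01 0.0667 0 0 -0.0698;85 -0.0667 -0.02 0.0667 0 0 -0.1396;85 -0.1 -0.03 0.0667 0 0 -0.2094;85 -0.1333 -0.04 0.0667 0 0 -0.2793;85 -0.1667 -0.05 0.0667 0 0 -0.3491;85 -0.2 -0.06 0.0667 0 0 -0.4189;85 -0.2333 -0.07 0.0667 0 0 -0.4887;85 -0.2667 -0.0767 0.0667 0 0 -0.5585;85 -0.3 -0.08 0.0667 0 0 -0.6283;85 -0.3167 -0.08 0.0667 0 0 -0.6981;85 -0.3167 -0.08 0.0667 0 0 -0.7679;85 -0.3167 -0.08 0.0667 0 0 -0.8378")

```text
time_s: 9.85
tcp_pos: [0.4319, 0.2354, 0.341]
orientation: [0.606, 0.795, -0.001, -0.0]
wrist_force: [0.1, -0.3, 0.3]
width: 0.995
grasp_force: 0.0
```

In the tool's units: -19 degrees / 114.5916 = -0.1658.

play_rows(commands="85 0 0 0 0 0 -0.0698;85 0 0 0 0 0 -0.1396;85 0 0 0 0 0 -0.1658;85 0 0 0 0 0 -0.1658;85 0 0 0 0 0 -0.1658;85 0 0 0 0 0 -0.1658")

```text
time_s: 10.45
tcp_pos: [0.4323, 0.2354, 0.3414]
orientation: [0.47, 0.883, -0.0, -0.0]
wrist_force: [0.0, 0.2, 0.7]
width: 0.998
grasp_force: 0.0
```

```bash
python3 - <<'E'
from h import *
print(pose()[0])
survey("wrist",["camera_1"],"w4")
go(432,236,187,-55)
E
```

```text
[0.4322843  0.23541781 0.34138588]
camera_1 0.7 [316. 177.  36.  58.] [432.1 236.   52.   31.2 -54.4]
   org 0.74 [313.7 177.1] [431.9 234.4]
yaw now 124.0 -> 125.0 q6 -10.0 shift [6.000e-01 1.000e-01 1.546e+02] turn [-0.01  0.   -1.04]
```

View pics/w4.png

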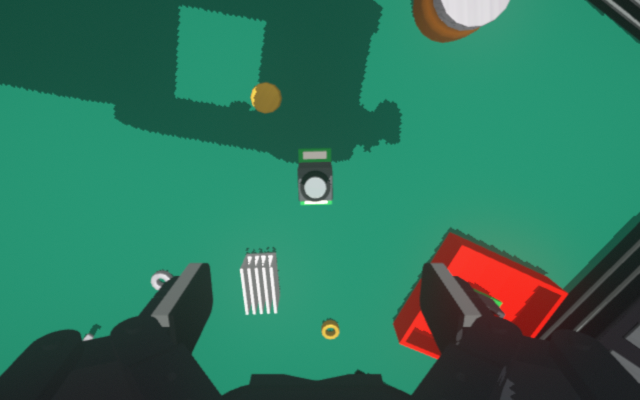

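The camera is centred at (316,177), square to the tool, with the heat sink well clear at (260,283). Descending.

In the tool's units: 154 mm / 600 = 0.2567, 125 mm / 600 = 0.2083, -0.7 degrees / 114.5916 = -0.0061.

play_rows(commands="85 0.0017 0 0.075 0 0 -0.0061;85 0.0017 0 0.15 0 0 -0.0061;85 0.0017 0 0.2083 0 0 -0.0061;85 0.0017 0 0.2417 0 0 -0.0061;85 0.0017 0 0.2567 0 0 -0.0061;85 0.0017 0 0.2567 0 0 -0.0061;20 0.0017 0 0.2567 0 0 -0.0061;20 0.0017 0 0.2567 0 0 -0.0061;20 0.0017 0 0.2567 0 0 -0.0061;20 0.0017 0 0.2567 0 0 -0.0061;20 0.0017 0 0.2567 0 0 -0.0061;20 0.0017 0 0.2567 0 0 -0.0061")

```text
time_s: 11.8
tcp_pos: [0.4321, 0.2364, 0.1887]
orientation: [0.464, 0.886, 0.001, 0.001]
wrist_force: [-0.7, 0.2, 5.0]
width: 0.313
grasp_force: 60.2
```

play_rows(commands="20 0 0 0 0 0 0;20 0 0 0 0 0 0;20 0 0 -0.0667 0 0 0;20 0 0 -0.1333 0 0 0;20 0 0 -0.2 0 0 0;20 0 0 -0.2 0 0 0;20 0 0 -0.2 0 0 0")

```text
time_s: 12.5
tcp_pos: [0.4317, 0.2363, 0.3082]
orientation: [0.464, 0.886, 0.001, 0.001]
wrist_force: [-0.4, -1.7, -1.3]
width: 0.306
grasp_force: 59.6
```

```bash
python3 - <<'E'
from h import *
survey("top",["camera_tray","heatsink_tray"])
a=np.radians(92.2); u=np.array([np.cos(a),np.sin(a)])
b=np.array([614,9])+38*u; print(b)
go(b[0],b[1],300,92.2)
E
```

```text
camera_tray 0.78 [317. 172.  54.  26.] [617.5  14.5 155.6  64.7 -89.7]
camera_tray 0.52 [477. 239.  32.  18.] [ 441.2 -418.7   80.6   50.6  -89.8]
   org 0.76 [318.1 170.1] [621.5   6.4]
   org 0.34 [364.7 231.3] [ 456.5 -119.8]
heatsink_tray 0.75 [413. 228.  18.  12.] [ 465.6 -250.8   50.1   32.7  -71.5]
heatsink_tray 0.73 [404. 166.  62.  32.] [ 634.1 -220.6  156.8   62.   -76.1]
   org 0.66 [400.1 166.7] [ 632.  -216.3]
[612.54126325  46.97199082]
yaw now 124.7 -> 92.2 q6 -10.0 shift [-258.6   41.2    5.9] turn [-1.70e-01  2.00e-02  3.25e+01]
```

In the tool's units: -259 mm / 600 = -0.4317, -240 mm / 600 = -0.4, 32.5 degrees / 114.5916 = 0.2836.

play_rows(commands="20 -0.05 0.0083 0.01 0 0 0.0349;20 -0.1 0.0167 0.01 0 0 0.0698;20 -0.15 0.025 0.01 0 0 0.1047;20 -0.2 0.0333 0.01 0 0 0.1396;20 -0.25 0.0417 0.01 0 0 0.1745;20 -0.3 0.05 0.01 0 0 0.2094;20 -0.35 0.0567 0.01 0 0 0.2443;20 -0.4 0.0633 0.01 0 0 0.2793;20 -0.4317 0.0683 0.01 0 0 0.2836;20 -0.4317 0.0683 0.01 0 0 0.2836;20 -0.4317 0.0683 0.01 0 0 0.2836;20 -0.4317 0.0683 0.01 0 0 0.2836")

```text
time_s: 13.95
tcp_pos: [0.6124, 0.0474, 0.3011]
orientation: [0.693, 0.721, -0.0, -0.0]
wrist_force: [-0.1, -0.3, -0.3]
width: 0.312
grasp_force: 59.6
```

```bash
python3 - <<'E'
from h import *
print(pose()[0])
survey("wrist",["camera_tray"],"w5")
E
```

```text
[0.61243295 0.04739551 0.30113936]
camera_tray 0.97 [321. 230.  88. 190.] [618.9  46.6  86.2  62.6 -87.7]
```

View pics/w5.png

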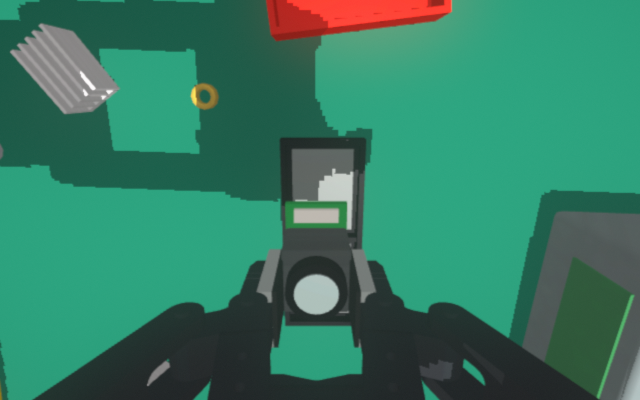

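The held camera is over the upper bay of the black tray. The tray's edges are at columns 281–365, so its centre is about 6 mm to the right of the gripper. I'll correct that and lower.

```bash
python3 - <<'E'
from h import *
go(618.3,50,192.5,92.2)
E
```

```text
yaw now 92.3 -> 92.2 q6 -1.0 shift [  2.4   5.9 109.3] turn [0.   0.   0.06]
```

In the tool's units: 109 mm / 600 = 0.1817, 107 mm / 600 = 0.1783.

play_rows(commands="20 0.0033 0.01 0.0667 0 0 0;20 0.0033 0.01 0.125 0 0 0;20 0.0033 0.01 0.1583 0 0 0;20 0.0033 0.01 0.1717 0 0 0;20 0.0033 0.01 0.1783 0 0 0;20 0.0033 0.01 0.1817 0 0 0;20 0.0033 0.01 0.1817 0 0 0;20 0.0033 0.01 0.1817 0 0 0;50 0.0033 0.01 0.1817 0 0 0;50 0.0033 0.01 0.1817 0 0 0;50 0.0033 0.01 0.1817 0 0 0;50 0.0033 0.01 0.1817 0 0 0")

```text
time_s: 15.3
tcp_pos: [0.6188, 0.0489, 0.1928]
orientation: [0.693, 0.721, 0.0, 0.0]
wrist_force: [0.5, 0.2, 0.5]
width: 0.585
grasp_force: 0.0
```

In the tool's units: -160 mm / 600 = -0.2667, -120 mm / 600 = -0.2.

play_rows(commands="50 0 0 0 0 0 0;50 0 0 0 0 0 0;50 0 0 -0.0667 0 0 0;50 0 0 -0.1333 0 0 0;85 0 0 -0.2 0 0 0;85 0 0 -0.2667 0 0 0;85 0 0 -0.2667 0 0 0;85 0 0 -0.2667 0 0 0")

```text
time_s: 16.1
tcp_pos: [0.6188, 0.0489, 0.3539]
orientation: [0.693, 0.721, 0.001, 0.001]
wrist_force: [0.5, -0.1, -1.0]
width: 0.998
grasp_force: 0.0
```

```bash
python3 - <<'E'
from h import *
survey("wrist",["camera_tray","camera_1","heatsink_1"],"w6")
go(446,126.5,340,-54)
E
```

```text
org 0.59 [312.3 215.3] [619.9   8.9]
camera_1 0.77 [315. 177.  34.  55.] [621.   48.6  50.2  31.2 -87.8]
   org 0.97 [314.5 173.7] [620.5  49.4]
heatsink_1 0.78 [99. 75. 87. 70.] [451.9 126.7  54.2  39.9 -53.2]
yaw now 92.2 -> 126.0 q6 -1.0 shift [  84.2 -169.7   11.9] turn [-1.000e-01 -3.000e-02 -3.381e+01]
```

View pics/w6.png

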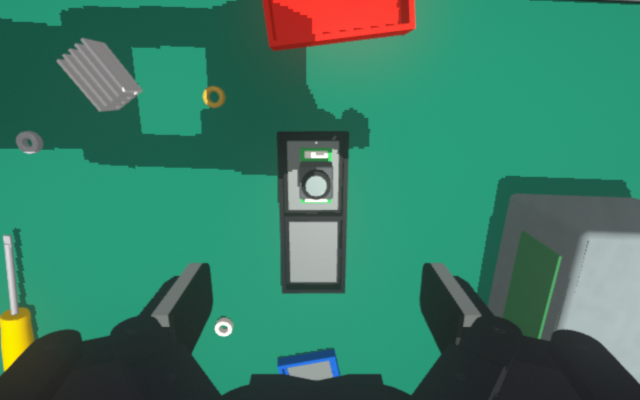

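The camera sits flat in the upper bay at (315,177); the lower bay's centre is near (314,253). Next is the left heat sink.

In the tool's units: -170 mm / 600 = -0.2833, -141 mm / 600 = -0.235, -33.8 degrees / 114.5916 = -0.295.

play_rows(commands="85 0.0233 -0.0467 0.02 0 0 -0.0524;85 0.0467 -0.095 0.02 0 0 -0.1047;85 0.07 -0.1417 0.02 0 0 -0.1571;85 0.0933 -0.1883 0.02 0 0 -0.2094;85 0.1167 -0.235 0.02 0 0 -0.2618;85 0.14 -0.2833 0.02 0 0 -0.295;85 0.14 -0.2833 0.02 0 0 -0.295;85 0.14 -0.2833 0.02 0 0 -0.295;85 0.14 -0.2833 0.02 0 0 -0.295")

```text
time_s: 17.35
tcp_pos: [0.4463, 0.1261, 0.3407]
orientation: [0.454, 0.891, -0.0, 0.0]
wrist_force: [-0.1, -0.4, 0.2]
width: 0.998
grasp_force: 0.0
```

```bash
python3 - <<'E'
from h import *
survey("wrist",["heatsink_1"])
go(446,126.5,186,-54)
E
```

```text
heatsink_1 0.78 [313. 179.  38.  58.] [443.4 128.7  50.5  27.9 -52.9]
heatsink_1 0.52 [198. 360.   6.  14.] [457.3 -77.3  15.7   4.5 -36.4]
   org 0.79 [312.7 173.5] [443.5 127.3]
   org 0.44 [192.3 374. ] [ 467.5 -123.6]
yaw now 125.9 -> 126.0 q6 -25.0 shift [6.000e-01 1.000e-01 1.545e+02] turn [-0.02  0.   -0.07]
```

In the tool's units: 154 mm / 600 = 0.2567, 125 mm / 600 = 0.2083, -0.7 degrees / 114.5916 = -0.0061.

play_rows(commands="85 0.005 -0.0017 0.075 0 0 -0.0061;85 0.005 -0.0017 0.15 0 0 -0.0061;85 0.005 -0.0017 0.2083 0 0 -0.0061;85 0.005 -0.0017 0.2417 0 0 -0.0061;85 0.005 -0.0017 0.2567 0 0 -0.0061;85 0.005 -0.0017 0.2567 0 0 -0.0061;20 0.005 -0.0017 0.2567 0 0 -0.0061;20 0.005 -0.0017 0.2567 0 0 -0.0061;20 0.005 -0.0017 0.2567 0 0 -0.0061;20 0.005 -0.0017 0.2567 0 0 -0.0061;20 0.005 -0.0017 0.2567 0 0 -0.0061;20 0.005 -0.0017 0.2567 0 0 -0.0061")

```text
time_s: 18.7
tcp_pos: [0.4436, 0.1283, 0.1877]
orientation: [0.449, 0.894, 0.001, 0.001]
wrist_force: [-0.2, 0.4, 5.8]
width: 0.31
grasp_force: 60.1
```

In the tool's units: -120 mm / 600 = -0.2, -80 mm / 600 = -0.1333.

play_rows(commands="20 0 0 0 0 0 0;20 0 0 0 0 0 0;20 0 0 -0.0667 0 0 0;20 0 0 -0.1333 0 0 0;20 0 0 -0.2 0 0 0;20 0 0 -0.2 0 0 0;20 0 0 -0.2 0 0 0")

```text
time_s: 19.4
tcp_pos: [0.4431, 0.1282, 0.307]
orientation: [0.449, 0.894, 0.0, 0.001]
wrist_force: [0.2, 0.6, -1.8]
width: 0.314
grasp_force: 59.5
```

```bash
python3 - <<'E'
from h import *
a=np.radians(104); u=np.array([np.cos(a),np.sin(a)])
b=np.array([634.5,-220])+38*u; print(b)
go(b[0],b[1],300,104)
E
```

```text
[ 625.30696797 -183.1287624 ]
yaw now 126.7 -> 104.0 q6 -25.0 shift [-358.5  -39.9    7.1] turn [7.00e-02 2.00e-02 2.27e+01]
```

In the tool's units: -358 mm / 600 = -0.5967, -330 mm / 600 = -0.55, 22.7 degrees / 114.5916 = 0.1981.

play_rows(commands="20 -0.055 -0.0067 0.0117 0 0 0.0175;20 -0.11 -0.0133 0.0117 0 0 0.0349;20 -0.165 -0.02 0.0117 0 0 0.0524;20 -0.22 -0.0267 0.0117 0 0 0.0698;20 -0.275 -0.0333 0.0117 0 0 0.0873;20 -0.33 -0.04 0.0117 0 0 0.1047;20 -0.385 -0.0467 0.0117 0 0 0.1222;20 -0.44 -0.0517 0.0117 0 0 0.1396;20 -0.495 -0.0567 0.0117 0 0 0.1571;20 -0.55 -0.0617 0.0117 0 0 0.1745;20 -0.5967 -0.0667 0.0117 0 0 0.1981;20 -0.5967 -0.0667 0.0117 0 0 0.1981")

```text
time_s: 20.6
tcp_pos: [0.6253, -0.1856, 0.2959]
orientation: [0.617, 0.787, -0.001, -0.002]
wrist_force: [0.8, 0.2, -1.1]
width: 0.307
grasp_force: 59.5
```

play_rows(commands="20 0 0 0 0 0 0;20 0 0 0 0 0 0")

```text
time_s: 20.8
tcp_pos: [0.6247, -0.182, 0.2982]
orientation: [0.615, 0.788, -0.0, -0.001]
wrist_force: [-0.1, 0.9, -1.1]
width: 0.313
grasp_force: 59.5
```

```bash
python3 - <<'E'
from h import *
print(pose()[0])
survey("wrist",["heatsink_tray"],"w7")
E
```

```text
[ 0.62466489 -0.18201147  0.29822411]
heatsink_tray 0.75 [315. 240.  84. 189.] [ 626.6 -185.3   76.6   62.6  -75.9]
```

View pics/w7.png

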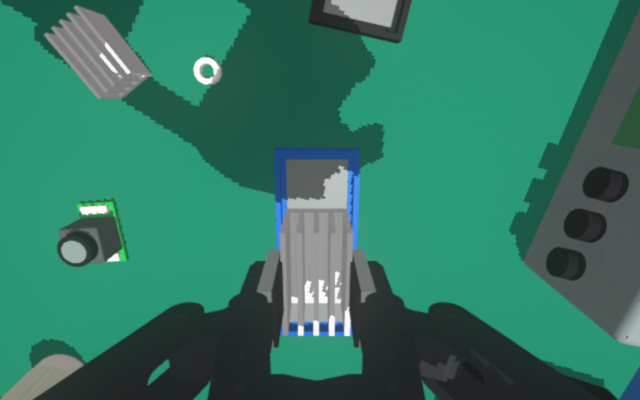

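The heat sink is over the near bay of the blue tray (edges at columns 275–360), laterally aligned and about 4 mm too far forward. Correcting and lowering.

```bash
python3 - <<'E'
from h import *
go(626.3,-185.5,191.7,104)
E
```

```text
yaw now 104.1 -> 104.0 q6 -34.0 shift [ -3.9   0.6 107.9] turn [-0.02 -0.01  0.07]
```

In the tool's units: 108 mm / 600 = 0.18, 106 mm / 600 = 0.1767.

play_rows(commands="20 -0.0067 0.0017 0.0667 0 0 0;20 -0.0067 0.0017 0.125 0 0 0;20 -0.0067 0.0017 0.1583 0 0 0;20 -0.0067 0.0017 0.1717 0 0 0;20 -0.0067 0.0017 0.1767 0 0 0;20 -0.0067 0.0017 0.18 0 0 0;20 -0.0067 0.0017 0.18 0 0 0;20 -0.0067 0.0017 0.18 0 0 0;50 -0.0067 0.0017 0.18 0 0 0;50 -0.0067 0.0017 0.18 0 0 0;50 -0.0067 0.0017 0.18 0 0 0;50 -0.0067 0.0017 0.18 0 0 0")

```text
time_s: 22.15
tcp_pos: [0.627, -0.1865, 0.1919]
orientation: [0.616, 0.788, 0.0, 0.0]
wrist_force: [0.4, -0.4, 0.1]
width: 0.583
grasp_force: 0.0
```

In the tool's units: -160 mm / 600 = -0.2667, -120 mm / 600 = -0.2.

play_rows(commands="50 0 0 0 0 0 0;50 0 0 0 0 0 0;50 0 0 -0.0667 0 0 0;50 0 0 -0.1333 0 0 0;85 0 0 -0.2 0 0 0;85 0 0 -0.2667 0 0 0;85 0 0 -0.2667 0 0 0;85 0 0 -0.2667 0 0 0")

```text
time_s: 22.95
tcp_pos: [0.6269, -0.1864, 0.353]
orientation: [0.616, 0.788, 0.0, 0.001]
wrist_force: [1.2, -0.3, -1.1]
width: 1.0
grasp_force: 0.0
```

```bash
python3 - <<'E'
from h import *
survey("wrist",["heatsink_tray","heatsink_1","camera_1"],"w8")
go(466,-121,340,-43)
E
```

```text
heatsink_tray 0.9 [314. 215.  74. 164.] [ 636.6 -224.3  156.    61.9  -76.1]
   org 0.73 [315.  213.2] [ 638.  -223.4]
heatsink_1 0.63 [134.  52.  83.  73.] [ 472.  -123.3   52.6   36.   -40.4]
heatsink_1 0.62 [318. 181.  38.  57.] [ 629.2 -186.1   50.2   27.9  -76.7]
   org 0.89 [144.2  56.4] [ 466.6 -123.7]
   org 0.83 [312.4 177. ] [ 627.2 -189.8]
   org 0.58 [ 95.2 328. ] [ 445.  -402.9]
camera_1 0.89 [124. 206.  56.  57.] [ 461.3 -258.1   50.8   50.4  -72.4]
   org 0.57 [134.5 204.6] [ 471.6 -256. ]
yaw now 104.0 -> 137.0 q6 -34.0 shift [ 102.4 -140.3   10.9] turn [ -0.07  -0.08 -33.01]
```

View pics/w8.png

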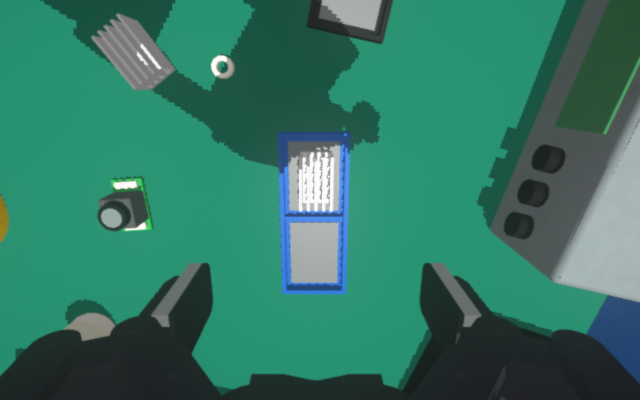

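The heat sink is in the bay at (318,181); the other blue bay is at (314,254). Next is the second heat sink.

In the tool's units: -140 mm / 600 = -0.2333, 102 mm / 600 = 0.17, -33 degrees / 114.5916 = -0.288.

play_rows(commands="85 0.0283 -0.0383 0.0183 0 0 -0.048;85 0.0567 -0.0783 0.0183 0 0 -0.096;85 0.085 -0.1167 0.0183 0 0 -0.144;85 0.1133 -0.155 0.0183 0 0 -0.192;85 0.1417 -0.195 0.0183 0 0 -0.24;85 0.17 -0.2333 0.0183 0 0 -0.288;85 0.17 -0.2333 0.0183 0 0 -0.288;85 0.17 -0.2333 0.0183 0 0 -0.288;85 0.17 -0.2333 0.0183 0 0 -0.288")

```text
time_s: 24.2
tcp_pos: [0.467, -0.1216, 0.3408]
orientation: [0.367, 0.93, -0.0, 0.0]
wrist_force: [-0.6, 0.1, 0.6]
width: 0.995
grasp_force: 0.0
```

```bash
python3 - <<'E'
from h import *
survey("wrist",["heatsink_1"])
go(466,-121,187,-43)
E
```

```text
heatsink_1 0.83 [380. 345.  54.  59.] [ 622.5 -184.3   60.8   45.7  -75.9]
heatsink_1 0.74 [312. 181.  40.  56.] [ 464.1 -121.8   49.    28.4  -41.7]
   org 0.92 [377.1 334.6] [ 631.3 -188.3]
   org 0.64 [314.7 174. ] [ 465.5 -120.4]
   org 0.38 [214.6 271.8] [ 470.2 -256.3]
yaw now 137.0 -> 137.0 q6 -66.0 shift [  1.1  -0.2 153.5] turn [-0.01 -0.01 -0.04]
```

In the tool's units: 154 mm / 600 = 0.2567, 145 mm / 600 = 0.2417, -1 degrees / 114.5916 = -0.0087.

play_rows(commands="85 0.0033 -0.0017 0.075 0 0 -0.0087;85 0.0033 -0.0017 0.15 0 0 -0.0087;85 0.0033 -0.0017 0.2083 0 0 -0.0087;85 0.0033 -0.0017 0.2417 0 0 -0.0087;85 0.0033 -0.0017 0.2567 0 0 -0.0087;85 0.0033 -0.0017 0.2567 0 0 -0.0087;20 0.0033 -0.0017 0.2567 0 0 -0.0087;20 0.0033 -0.0017 0.2567 0 0 -0.0087;20 0.0033 -0.0017 0.2567 0 0 -0.0087;20 0.0033 -0.0017 0.2567 0 0 -0.0087;20 0.0033 -0.0017 0.2567 0 0 -0.0087;20 0.0033 -0.0017 0.2567 0 0 -0.0087")

```text
time_s: 25.55
tcp_pos: [0.4647, -0.1208, 0.1877]
orientation: [0.358, 0.934, 0.0, 0.001]
wrist_force: [-0.8, 0.5, 5.6]
width: 0.31
grasp_force: 60.1
```

In the tool's units: -120 mm / 600 = -0.2, -80 mm / 600 = -0.1333.

play_rows(commands="20 0 0 0 0 0 0;20 0 0 0 0 0 0;20 0 0 -0.0667 0 0 0;20 0 0 -0.1333 0 0 0;20 0 0 -0.2 0 0 0;20 0 0 -0.2 0 0 0;20 0 0 -0.2 0 0 0")

```text
time_s: 26.25
tcp_pos: [0.4642, -0.1207, 0.3072]
orientation: [0.358, 0.934, -0.0, 0.001]
wrist_force: [-0.8, -0.4, -1.1]
width: 0.308
grasp_force: 59.4
```

```bash
python3 - <<'E'
from h import *
go(645.5,-261,300,104)
E
```

```text
yaw now 138.0 -> 104.0 q6 -67.0 shift [-228.6   17.     7.5] turn [ 0.06  0.07 34.  ]
```

In the tool's units: -229 mm / 600 = -0.3817, -224 mm / 600 = -0.3733, 34 degrees / 114.5916 = 0.2967.

play_rows(commands="20 -0.0467 0.0033 0.0117 0 0 0.0349;20 -0.0933 0.0067 0.0117 0 0 0.0698;20 -0.14 0.01 0.0117 0 0 0.1047;20 -0.1867 0.0133 0.0117 0 0 0.1396;20 -0.2333 0.0167 0.0117 0 0 0.1745;20 -0.28 0.02 0.0117 0 0 0.2094;20 -0.3267 0.0233 0.0117 0 0 0.2443;20 -0.3733 0.0267 0.0117 0 0 0.2793;20 -0.3817 0.0283 0.0117 0 0 0.2967;20 -0.3817 0.0283 0.0117 0 0 0.2967;20 -0.3817 0.0283 0.0117 0 0 0.2967;20 -0.3817 0.0283 0.0117 0 0 0.2967")

```text
time_s: 27.45
tcp_pos: [0.6455, -0.2609, 0.299]
orientation: [0.615, 0.788, -0.0, -0.001]
wrist_force: [0.4, -0.0, -0.7]
width: 0.31
grasp_force: 59.4
```

```bash
python3 - <<'E'
from h import *
survey("wrist",["heatsink_tray"],"w9")
go(645.5,-261,191.7,104)
E
```

```text
heatsink_tray 0.57 [314. 137.  95. 220.] [ 636.8 -225.3  155.1   62.   -76.1]
   org 0.89 [315.4 143.2] [ 637.7 -225.7]
   org 0.73 [314.5  86.5] [ 627.3 -186.8]
yaw now 104.0 -> 104.0 q6 -39.0 shift [ 0.000e+00 -1.000e-01  1.082e+02] turn [0.01 0.01 0.03]
```

View pics/w9.png

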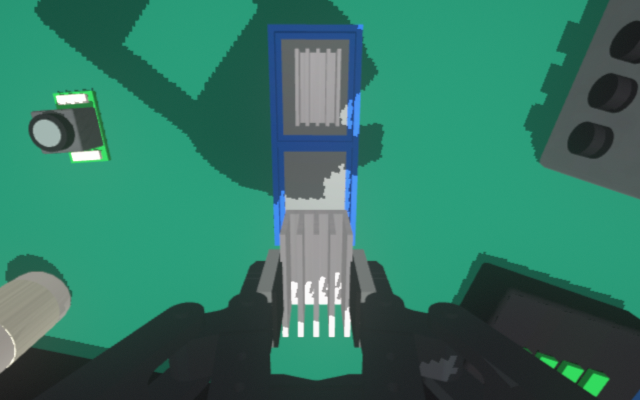

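The heat sink is aligned over the second blue bay (divider at row 143), and the first one lies flat at (318,87). Lowering.

In the tool's units: 108 mm / 600 = 0.18, 106 mm / 600 = 0.1767.

play_rows(commands="20 0 0 0.0667 0 0 0;20 0 0 0.125 0 0 0;20 0 0 0.1583 0 0 0;20 0 0 0.1717 0 0 0;20 0 0 0.1767 0 0 0;20 0 0 0.18 0 0 0;20 0 0 0.18 0 0 0;20 0 0 0.18 0 0 0;50 0 0 0.18 0 0 0;50 0 0 0.18 0 0 0;50 0 0 0.18 0 0 0;50 0 0 0.18 0 0 0")

```text
time_s: 28.8
tcp_pos: [0.6458, -0.2613, 0.1918]
orientation: [0.616, 0.788, -0.0, 0.0]
wrist_force: [0.2, 0.6, -0.8]
width: 0.583
grasp_force: 0.0
```

In the tool's units: -160 mm / 600 = -0.2667, -120 mm / 600 = -0.2.

play_rows(commands="50 0 0 0 0 0 0;50 0 0 0 0 0 0;50 0 0 -0.0667 0 0 0;50 0 0 -0.1333 0 0 0;85 0 0 -0.2 0 0 0;85 0 0 -0.2667 0 0 0;85 0 0 -0.2667 0 0 0;85 0 0 -0.2667 0 0 0")

```text
time_s: 29.6
tcp_pos: [0.6458, -0.2613, 0.3532]
orientation: [0.616, 0.788, 0.0, 0.001]
wrist_force: [0.0, 0.4, -1.0]
width: 0.993
grasp_force: 0.0
```

```bash
python3 - <<'E'
from h import *
survey("wrist",["heatsink_1","camera_1"])
go(471,-255,340,-75)
E
```

```text
heatsink_1 0.79 [316. 182.  35.  58.] [ 648.3 -262.    51.8   29.4  -76. ]
heatsink_1 0.78 [315.  88.  34.  58.] [ 628.9 -187.8   44.    28.5  -75.1]
   org 0.72 [315.3  88.3] [ 629.8 -188.7]
   org 0.6 [318.4 178.6] [ 651.8 -265. ]
camera_1 0.62 [110. 119.  60.  62.] [ 461.9 -258.5   49.9   48.5  -71.8]
camera_1 0.61 [316. 181.  34.  55.] [ 649.8 -267.5   54.4   30.3  -76.7]
   org 0.92 [118.8 120.5] [ 469.5 -256.6]
yaw now 104.0 -> 105.0 q6 -39.0 shift [  48.4 -168.1   10.2] turn [-0.14 -0.11 -1.01]
```

In the tool's units: -168 mm / 600 = -0.28, -140 mm / 600 = -0.2333, -1 degrees / 114.5916 = -0.0087.

play_rows(commands="85 0.0133 -0.0467 0.0167 0 0 -0.0087;85 0.0267 -0.0933 0.0167 0 0 -0.0087;85 0.04 -0.14 0.0167 0 0 -0.0087;85 0.0533 -0.1867 0.0167 0 0 -0.0087;85 0.0667 -0.2333 0.0167 0 0 -0.0087;85 0.08 -0.28 0.0167 0 0 -0.0087;85 0.08 -0.28 0.0167 0 0 -0.0087;85 0.08 -0.28 0.0167 0 0 -0.0087")

```text
time_s: 30.65
tcp_pos: [0.4711, -0.2554, 0.3415]
orientation: [0.609, 0.793, 0.0, 0.0]
wrist_force: [0.7, 0.2, -0.6]
width: 0.995
grasp_force: 0.0
```

```bash
python3 - <<'E'
from h import *
survey("wrist",["camera_1"],"w10")
go(471,-255,187,-75)
E
```

```text
camera_1 0.61 [313. 178.  38.  58.] [ 469.8 -255.7   51.4   31.4  -72.3]
   org 0.76 [311.5 175. ] [ 468.7 -254.3]
yaw now 105.0 -> 105.0 q6 -47.0 shift [  0.6  -0.8 154.5] turn [ 0.   -0.    0.02]
```

View pics/w10.png

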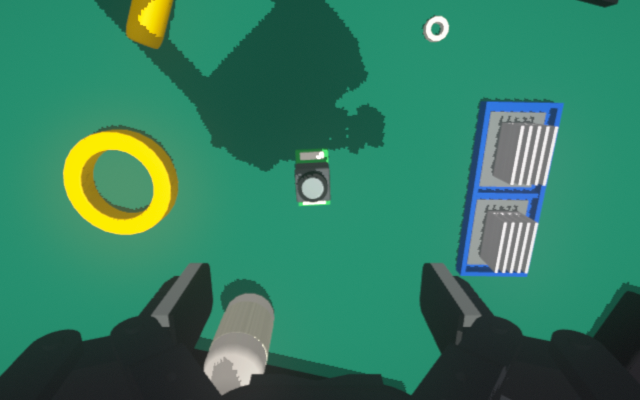

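The camera is centred at (313,178), turned about 2° to the tool. The bottle stays about 150 mm behind, and both heat sinks sit in the blue bays.

In the tool's units: 154 mm / 600 = 0.2567, 145 mm / 600 = 0.2417, -2 degrees / 114.5916 = -0.0175.

play_rows(commands="85 0.0017 -0.0017 0.075 0 0 -0.0175;85 0.0017 -0.0017 0.15 0 0 -0.0175;85 0.0017 -0.0017 0.2083 0 0 -0.0175;85 0.0017 -0.0017 0.2417 0 0 -0.0175;85 0.0017 -0.0017 0.2567 0 0 -0.0175;85 0.0017 -0.0017 0.2567 0 0 -0.0175;20 0.0017 -0.0017 0.2567 0 0 -0.0175;20 0.0017 -0.0017 0.2567 0 0 -0.0175;20 0.0017 -0.0017 0.2567 0 0 -0.0175;20 0.0017 -0.0017 0.2567 0 0 -0.0175;20 0.0017 -0.0017 0.2567 0 0 -0.0175;20 0.0017 -0.0017 0.2567 0 0 -0.0175")

```text
time_s: 32.0
tcp_pos: [0.4703, -0.2549, 0.1888]
orientation: [0.595, 0.804, 0.0, 0.001]
wrist_force: [-0.7, -0.4, 5.5]
width: 0.313
grasp_force: 60.2
```

In the tool's units: -120 mm / 600 = -0.2, -80 mm / 600 = -0.1333.

play_rows(commands="20 0 0 0 0 0 0;20 0 0 0 0 0 0;20 0 0 -0.0667 0 0 0;20 0 0 -0.1333 0 0 0;20 0 0 -0.2 0 0 0;20 0 0 -0.2 0 0 0;20 0 0 -0.2 0 0 0")

```text
time_s: 32.7
tcp_pos: [0.4699, -0.2547, 0.3082]
orientation: [0.595, 0.804, 0.0, 0.001]
wrist_force: [0.7, 0.0, -1.6]
width: 0.314
grasp_force: 59.5
```

```bash
python3 - <<'E'
from h import *
go(621,-27,300,92.2)
E
```

```text
yaw now 107.0 -> 92.2 q6 -49.0 shift [173.6 211.    8.2] turn [ 0.06  0.06 14.79]
```

In the tool's units: 211 mm / 600 = 0.3517, 184 mm / 600 = 0.3067, 14.8 degrees / 114.5916 = 0.1292.

play_rows(commands="20 0.0367 0.0433 0.0133 0 0 0.0175;20 0.0733 0.0867 0.0133 0 0 0.0349;20 0.11 0.13 0.0133 0 0 0.0524;20 0.1467 0.1733 0.0133 0 0 0.0698;20 0.1833 0.2167 0.0133 0 0 0.0873;20 0.22 0.26 0.0133 0 0 0.1047;20 0.2567 0.3067 0.0133 0 0 0.1222;20 0.29 0.3517 0.0133 0 0 0.1292;20 0.29 0.3517 0.0133 0 0 0.1292;20 0.29 0.3517 0.0133 0 0 0.1292;20 0.29 0.3517 0.0133 0 0 0.1292")

```text
time_s: 33.8
tcp_pos: [0.6204, -0.0273, 0.2982]
orientation: [0.694, 0.72, -0.001, -0.001]
wrist_force: [-0.3, 0.3, -0.7]
width: 0.312
grasp_force: 59.5
```

```bash
python3 - <<'E'
from h import *
survey("wrist",["camera_tray"],"w11")
go(621,-27,192.7,92.2)
E
```

```text
camera_tray 0.83 [316. 134.  98. 220.] [620.    9.9 155.   61.9 -87.8]
   org 0.63 [315.1 141.8] [619.6  10.1]
yaw now 92.1 -> 92.2 q6 -8.0 shift [  0.5   0.6 106.7] turn [-0.03  0.01 -0.08]
```

View pics/w11.png

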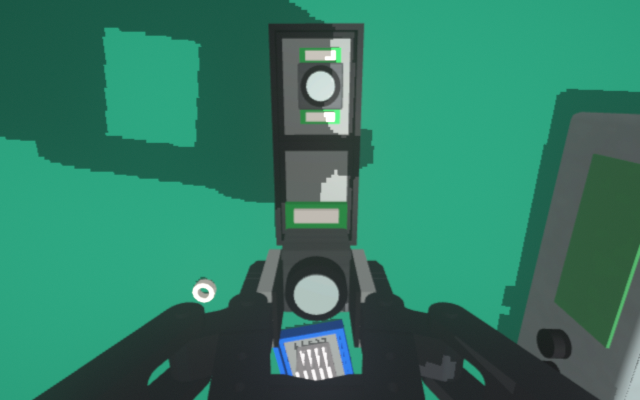

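The camera is aligned over the free bay (columns 275–357), and the first one is flat at (320,87). Lowering.

In the tool's units: 107 mm / 600 = 0.1783, 105 mm / 600 = 0.175.

play_rows(commands="20 0 0.0017 0.0667 0 0 0;20 0 0.0017 0.125 0 0 0;20 0 0.0017 0.1583 0 0 0;20 0 0.0017 0.17 0 0 0;20 0 0.0017 0.175 0 0 0;20 0 0.0017 0.1783 0 0 0;20 0 0.0017 0.1783 0 0 0;20 0 0.0017 0.1783 0 0 0;50 0 0.0017 0.1783 0 0 0;50 0 0.0017 0.1783 0 0 0;50 0 0.0017 0.1783 0 0 0;50 0 0.0017 0.1783 0 0 0")

```text
time_s: 35.15
tcp_pos: [0.6219, -0.0265, 0.1929]
orientation: [0.693, 0.721, 0.0, 0.0]
wrist_force: [-0.7, 0.2, 1.4]
width: 0.586
grasp_force: 0.0
```

In the tool's units: -200 mm / 600 = -0.3333, -160 mm / 600 = -0.2667.

play_rows(commands="50 0 0 0 0 0 0;50 0 0 0 0 0 0;50 0 0 -0.0667 0 0 0;50 0 0 -0.1333 0 0 0;85 0 0 -0.2 0 0 0;85 0 0 -0.2667 0 0 0;85 0 0 -0.3333 0 0 0;85 0 0 -0.3333 0 0 0;85 0 0 -0.3333 0 0 0")

```text
time_s: 36.05
tcp_pos: [0.6219, -0.0266, 0.3937]
orientation: [0.693, 0.721, 0.001, 0.001]
wrist_force: [0.5, -0.0, -0.2]
width: 0.996
grasp_force: 0.0
```

```bash
python3 - <<'E'
from h import *
survey("wrist",["camera_1","camera_tray"],"w12")
E
```

```text
camera_1 0.94 [314. 168.  30.  50.] [624.5 -27.3  50.5  29.9 -87.8]
camera_1 0.93 [315.  88.  30.  56.] [621.4  49.5  50.8  29.7 -87.8]
   org 0.7 [315.9 165. ] [624.8 -26. ]
   org 0.65 [313.3  87.1] [619.3  49.9]
camera_tray 0.6 [313. 124.  69. 163.] [620.2   9.9 157.1  64.  -87.8]
   org 0.84 [311.  128.5] [618.5  10.6]
```

View pics/w12.png

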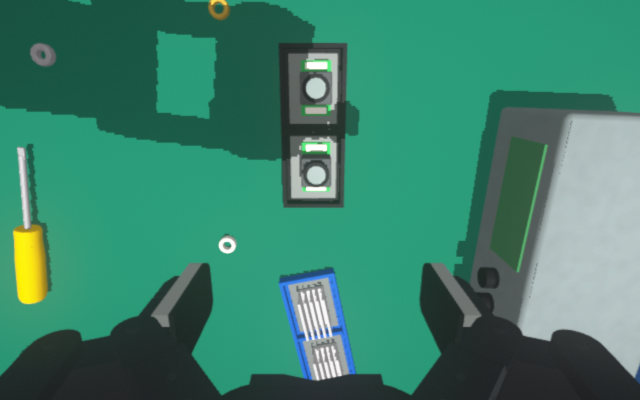

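Both cameras stand in the black bays at (315,88) and (314,168), and both heat sinks are in the blue tray at (313,310) and (325,360). The gripper is clear, so I'm handing in.

```bash
python3 -c "
from rig import bot
print(bot.sign_off())"
```

```text
the job is handed in; nothing more can be done
None
```

The job is handed in at about 36 s: the red-capped camera went into the red bin first, then the two good cameras into the black tray and the two heat sinks into the blue tray, one to each bay. The pictures show all five standing upright and released; the sign-off gave no verdict.

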